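Pump up the pop-out pressure indicator on the hand-pump test stand

ROBOT

A 6-joint arm with a two-finger parallel gripper is mounted at the origin on a cart in front of the work surface, level with it; the furniture and walls round the work are solid. World frame = base frame: x ahead of the robot, y to its left, z up, the work surface at z = 0. Lengths are in mm, angles in rad, forces in N, time in s.
With the tool pointing down it reaches from about 275 to 1000 mm from the base axis. Payload 8.4 kg.
Tool frame: the origin (TCP) lies on the centre line of the jaws, within the pads' length; the fingertips stand r.tip_reach ahead of it and the grasp point (between the pads) lies 11 mm behind it (r.tip_reach is the distance from the TCP to the fingertips, in mm); z points along the fingers, y is the line along which they close (so a half turn about z gives the same grasp; the last joint's range is limited). The gripper opens to 85 mm and grips with 20 to 120 N. Pads are 22 mm wide; open, the fingers measure 114 mm over their backs; the gripper's body (76 mm by 85 mm) begins 54 mm behind the grasp point. The pads swing forward as they close: fully open they stand 13 mm farther back than shut.
Start: joints at [1.338, 0.353, 1.633, -0, 1.155, -0.002], TCP at [142.971, 608.43, 239.281] pointing down, gripper open.
Joint ranges: [-2.63, 2.63], [-0.92, 2.1], [0.06, 2.66], [-1.3, 4.44], [0, 2.69], [-3.02, 3.02]. Speed limits (rad/s): [2.22, 2.22, 2.79, 3.14, 3.14, 3.14].

INTERFACE

Orientations are given as [roll, pitch, yaw] about the fixed x, y, z axes, in that order (R = Rz(yaw) Ry(pitch) Rx(roll)).
In Python, from rig import r gives the robot as it stands.
- The arm moves only by the tool carry_out, never from a script. Its argument "targets" is a list of rows, each an object with "dp": the shift along the tool's x, y, z in mm, a list of three; "yaw": the turn about the tool's z in degrees. A call has 1 to 12 rows; each row is the pose to reach, as a shift and turn from the pose commanded when the call began, along the tool's axes at that moment; what a row does not reach only later rows make up. A row lasts 1/8 s, in which the tool goes at most 62.5 mm and 10.7 degrees, less where a joint would pass 70% of its speed; a pose out of reach is approached as far as the arm can. A call with a gripper value outside its range is refused whole. "fingers" is the opening, from -1 (shut) to 1 (fully open), so that 0 is half open, set as the call begins (left out, the last holds). The fingers move at their own pace and stop on an object; "grip_force" is the grip in N (left out, the last holds). Time passes only in rows, so rows that repeat a pose let the fingers close. It gives the time, the measured TCP pose, the force, the opening and the grip force at its end, in the units of the state.
- r.sense(): the state, without advancing time (a new reading comes with each control period).
- r.grab_frame(name): name is "scene" or "side" or "wrist"; returns the picture (400x640x3 uint8, red, green, blue); there is no depth.
- r.get_calibration(name): a dict with "fx", "fy", "cx", "cy" (pixels), "rvec" (rotation vector, rad) and "tvec" (3), from world to camera coordinates, as OpenCV has them. Camera axes: x right, y down, z forward; pixel columns grow to the right and rows downward; lengths in mm; the calibration is good to about 2 mm. A picture is of the moment at which its call begins: read the wrist's pose just before it. get_calibration takes no time and is no camera call; for the wrist camera it gives the pose at the moment of the call.
- r.sign_off(): hands the job in; it is judged then, once.
The state is a dict: "clock": time; "qpos": joint angles; "qvel": joint speeds; "joint_efforts": joint torques, N m; "eef_pos": TCP position; "tcp_rot": TCP orientation; "contact_force": force on the tool from outside, world axes, zero at the start; "wrist_torque": the same for the moment, N m; "opening": opening from 0.0 (shut) to 1.0 (fully open); "grasp_force": force on a finger pad.
Only numpy, scipy, OpenCV 4.12 (cv2) and the standard library are available. Lean on these libraries where they do the work, as an engineer would, in place of code of your own. Each camera call takes 0.05 s, during which the arm holds its last target. There are 200 camera calls.

TASK

Prove the pop-out pressure indicator on the small hand-pump test stand: push the vent slide's thumb tab home to its shut stop, then press the palm plunger down and let it spring back up, stroke after stroke, until the indicator pin has popped fully out of the stand's end. Leave the vent shut and the plunger up. Push and press only: lift nothing, do not touch the pin, and leave the stand and the things round it where they are.

Things in the scene. Friction and masses are not known exactly. Their poses are not given: they have to be found in the camera images.
- test_stand: the test stand, loose but heavy (5 kg, slides only from about 25 N) on rubber feet: grey base plate 95 (x) x 180 (y) mm, on it an aluminium housing 44 x 156 mm, top 60 mm above the surface. On it stand the pump (y = +30 mm) and the vent slide (y = -52 mm when open); the pin comes out of its +y end. Origin: on the surface under the plate's middle; x to the back, y along the housing to the pin, z up
- pump_plunger (a joint): pump plunger's travel in m: 0 = up, 0.025 = pressed home. Its spring pushes back with 4.5 N at the top and 9 N at the bottom (up to 13 N with the pin's drag) and raises it within 0.5 s once let go. With the vent shut each stroke of 22 mm or more from the top drives the pin out by 6 mm (the first by less; a ratchet holds it); shorter ones may not. With the vent open it comes out 11 mm at most
- plunger_top (a point): centre of the top of the black mushroom palm knob, 42 mm in diameter, 139 mm above the surface when up and 114 mm when pressed home; moves with the plunger. Press it straight down. The pump's barrel below is 33 mm (foot 41 mm) in diameter, its top at 97 mm
- vent_slide (a joint): position of the vent slide in m: 0 = open (starts at 0 to 0.004), 0.028 = shut, at its stop. It is pushed along the stand's +y, towards the pump, takes about 6 N and stays where it is left
- vent_tab (a point): middle of the vent slide's upright black thumb tab, 20 (x) x 8 (y) mm, from 80 to 102 mm above the surface (this point: 93 mm); moves with the slide. The tab stands on a round sleeve, 24 mm in diameter, on a tube along y; sleeve, saddles and the brass silencer at the tube's -y end reach up to 85 mm, so push against the tab's -y face above that height
- indicator_pin: the indicator pin with its rod inside the stand: a bright steel round pin, 10 mm in diameter, lying along the stand's y, its axis 25 mm above the surface. Origin: in the stand's middle when the pin is in. Not to be touched
- pin_tip (a point): outer end of the indicator pin. In the stand's frame it lies at y = 84 mm when the pin is in (starts: 84 to 89 mm), creeps out with the strokes, snaps out by itself from about y = 112 mm, and lies at y = 118 mm when it has popped fully out
- pin_collar (a point): centre of the outer face of the collar from which the pin comes out, fixed to the stand at y = 83 mm
- tin: round white tin, 65 mm in diameter, 35 mm high, behind the stand; origin under its centre; bystander
- tape_roll: roll of black insulating tape lying flat, 65 mm in diameter, 19 mm high, behind the stand's indicator end; origin under its centre; bystander
- relay: small light grey relay, 12 x 33 x 15 mm, behind the stand; origin under its centre; bystander

How it is judged (in metres and radians):
On the way, in this order (a step that is already met when the one before it is completed fails the run):
1. the vent slide is pushed home to its shut stop (value of joint vent_slide above 0.0255 m), for 0.1 s.
2. the plunger is pressed down with the vent shut (value of joint pump_plunger above 0.015 m and value of joint vent_slide above 0.0255 m).
3. the plunger is let spring back up (value of joint pump_plunger below 0.008 m).
4. the plunger is pressed down again (value of joint pump_plunger above 0.015 m).
5. the indicator pin has popped fully out (y of pin_tip in the frame of test_stand above 0.1155 m), for 0.1 s.
At the end, for the whole second after the job is handed in: the indicator pin rests fully out (its tip more than 115.5 mm along the stand's y, 118 mm being the stop), the vent slide is shut (more than 25.5 of 28 mm), the plunger is up (within 3 mm) and the stand is within 30 mm of where it stood (y of pin_tip in the frame of test_stand above 0.1155 m and value of joint vent_slide above 0.0255 m and value of joint pump_plunger below 0.003 m and linear speed of each of indicator_pin, test_stand below 0.01 m/s and distance of test_stand from where it was at the start of the episode below 0.03 m); the robot touches nothing.
It fails at once if the indicator pin is touched (contact force between any of the fingers, the arm and indicator_pin above 0.3 N).
It fails at once if the tin, the tape or the relay is lifted or moved (distance of any of tin, tape_roll, relay from where it was at the start of the episode above 0.015 m).
It fails at once if the test stand is lifted, tipped or shoved away (height (world z) of test_stand above 0.008 m or angle between test_stand's own z axis and vertical above 0.1 rad or distance of test_stand from where it was at the start of the episode above 0.03 m).
It also fails if it takes over 48 s, if anything falls off the work surface, if the arm or the gripper's body presses on something with over 40 N, if the wrist force passes 120 N, or if a joint passes its speed limit or range.

## Working session

There is one attempt and no reset: what is moved stays moved. The work goes in short steps, Python scripts to look and compute and a tool call to move; the robot and the scene stay as the last step left them, time stands still between calls to the robot, and variables do not carry over. Pictures are saved under pics/ and viewed, at most 10 in all, crops included, and the job is handed in when it is done.

Besides the shell and the picture viewer there is one more tool, called after "Call:" as name(argument=value, ...) on one line, values as JSON. carry_out: Moves the arm, as the interface text tells. Its arguments: {"type":"object","properties":{"targets":{"type":"array","items":{"type":"object","properties":{"dp":{"type":"array","items":{"type":"number"}},"yaw":{"type":"number"}}}},"fingers":{"type":"number"},"grip_force":{"type":"number"}},"required":["targets"]}

```bash
mkdir -p pics; python3 - <<'E'
from rig import r
import cv2,numpy as np
s=r.sense();print({k:np.round(v,3).tolist() for k,v in s.items()},r.tip_reach)
for n in("scene","side"):
    c=r.get_calibration(n);print(n,{k:np.round(v,3).tolist() for k,v in c.items()})
    cv2.imwrite(f"pics/{n}0.png",r.grab_frame(n)[...,::-1])
E
```

```text
{'clock': 0.0, 'qpos': [1.338, 0.354, 1.634, 0.0, 1.155, -0.002], 'qvel': [0.002, 0.002, 0.002, 0.001, -0.001, 0.001], 'joint_efforts': [-0.002, -60.526, -34.206, -0.0, 0.01, -0.0], 'eef_pos': [142.888, 607.983, 238.565], 'tcp_rot': [-3.14, -0.0, 2.911], 'contact_force': [0.125, 0.685, -0.584], 'wrist_torque': [0.004, 0.02, 0.009], 'grasp_force': 0.0, 'opening': 0.993} 8.0
scene {'fx': 497.445, 'fy': 497.445, 'cx': 323.308, 'cy': 192.712, 'rvec': [1.93, -0.63, 0.384], 'tvec': [-146.359, 402.758, 283.15]}
side {'fx': 466.626, 'fy': 466.626, 'cx': 309.946, 'cy': 203.947, 'rvec': [2.17, -0.0, 0.032], 'tvec': [-521.244, 342.447, 507.689]}
```

View pics/scene0.png

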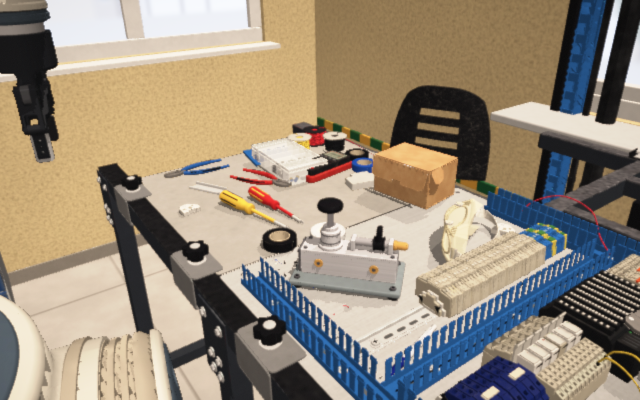

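View pics/side0.png

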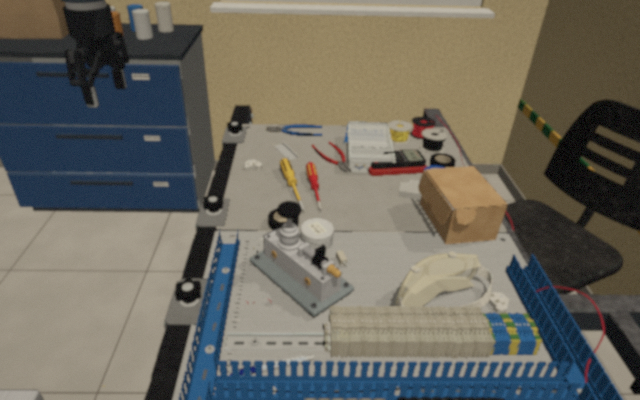

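The scene view shows the knob at (330,205), the tab at (379,236) and brass silencer at (400,245). In the side view the knob is near (289,210), the tab at (319,254) and the brass at (334,269). I'll zoom in for exact pixels.

```bash
python3 - <<'E'
import cv2,numpy as np
a=cv2.imread("pics/scene0.png")[190:305,255:415];b=cv2.imread("pics/side0.png")[195:315,240:360]
a=cv2.resize(a,None,fx=5,fy=5,interpolation=2)[:575,:800];cv2.imwrite("pics/cA.png",a)
cv2.imwrite("pics/cB.png",cv2.resize(b,None,fx=5,fy=5,interpolation=2))
E
```

```text
(no output)
```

View pics/cA.png

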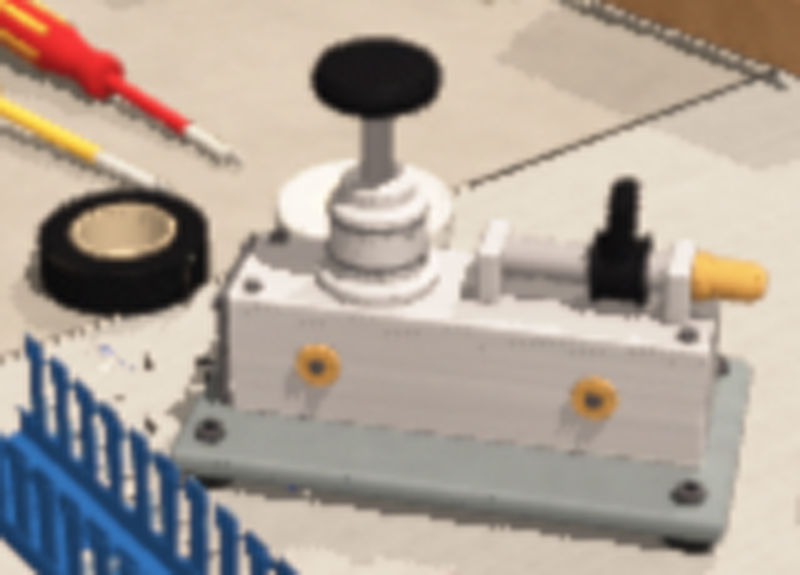

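View pics/cB.png

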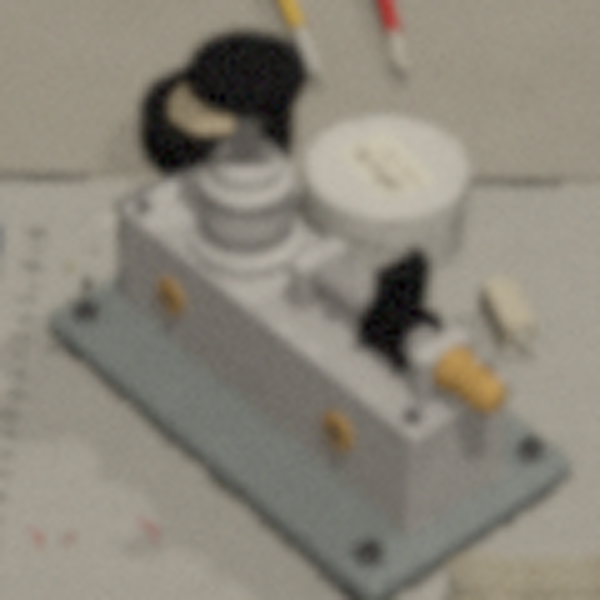

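The crops show the knob centred at (376,76)A and (247,73)B, the tab top at (627,183)A and (410,258)B, and the front edge of the plate from (52,325)B to (375,598)B. Next I triangulate these.

```bash
cat > h.py <<'E'
import cv2,numpy as np
from rig import r
def cam(n):
    c=r.get_calibration(n);K=np.array([[c["fx"],0,c["cx"]],[0,c["fy"],c["cy"]],[0,0,1]])
    R=cv2.Rodrigues(np.array(c["rvec"],float))[0];return K,R,np.array(c["tvec"],float).reshape(3,1)
def P(C): return C[0]@np.hstack([C[1],C[2]])
def tri(A,B,a,b):
    X=cv2.triangulatePoints(P(A),P(B),np.array(a,float),np.array(b,float));return (X[:3]/X[3]).ravel()
def plane(C,p,z):
    d=C[1].T@np.linalg.inv(C[0])@np.array([*p,1.]);o=(-C[1].T@C[2]).ravel();return o+d*(z-o[2])/d[2]
E
python3 - <<'E'
from h import *
S,D=cam("scene"),cam("side")
a=lambda u,v:(255+(u-2)/5,190+(v-2)/5);b=lambda u,v:(240+(u-2)/5,195+(v-2)/5)
np.set_printoptions(precision=1,suppress=True)
for n,p,q in[("knob",(376,76),(247,73)),("tabtop",(627,183),(410,258)),("brass",(760,278),(488,390)),("screwTL",(253,285),(142,205)),("screwBR",(688,334),(413,415)),("plate F+",(180,465),(52,325)),("plateF-",(722,535),(375,598)),("tin",(0,0),(385,165))]:
    if n!="tin": print(n,tri(S,D,a(*p),b(*q)))
for p in[(52,325),(375,598),(568,465)]: print(plane(D,b(*p),14))
print("knob pl",plane(S,a(376,70),139),plane(D,b(247,68),139))
print("tin",plane(D,b(385,165),35),"tape",plane(S,a(122,235),19))
E
```

```text
knob [488.4 408.  132.6]
tabtop [542.1 348.3 102.6]
brass [566.5 312.7  77.3]
screwTL [450.3 424.7  62.2]
screwBR [543.7 319.4  61.2]
plate F+ [416.2 419.    9.8]
plateF- [532.3 288.7   8.6]
[416.8 415.   14. ]
[532.1 284.7  14. ]
[599.5 345.2  14. ]
knob pl [483.6 401.6 139. ] [488.6 401.3 139. ]
tin [539.5 486.   35. ] tape [469.8 542.8  19. ]
```

Call:
carry_out(fingers=-1, targets=[{"dp":[-25,-9,0],"yaw":3},{"dp":[-75,-28,0],"yaw":8},{"dp":[-130,-49,0],"yaw":13},{"dp":[-185,-70,0],"yaw":18},{"dp":[-240,-91,0],"yaw":23},{"dp":[-295,-111,0],"yaw":28},{"dp":[-350,-132,0],"yaw":32},{"dp":[-405,-153,10],"yaw":35},{"dp":[-450,-170,30],"yaw":35},{"dp":[-470,-178,60],"yaw":35},{"dp":[-470,-178,80],"yaw":35},{"dp":[-470,-178,80],"yaw":35}])

```text
clock: 1.6
eef_pos: [558.1, 327.3, 157.4]
tcp_rot: [-3.138, -0.001, 2.3]
contact_force: [1.0, 0.2, -0.7]
opening: 0.002
grasp_force: 0.0
```

```bash
python3 - <<'E'
from h import *
s=r.sense();print(s["clock"],s["eef_pos"],s["tcp_rot"],s["opening"],s["contact_force"])
w=r.grab_frame("wrist");a=r.grab_frame("scene")
a=cv2.resize(a[110:310,255:455],(600,600),interpolation=2)
cv2.imwrite("pics/w1.png",w[...,::-1]);cv2.imwrite("pics/a1.png",a[...,::-1])
E
```

```text
1.6 [558.10284914 327.34443945 157.35706   ] [-3.13773953e+00 -1.10001226e-03  2.29992604e+00] 0.0018929193841965822 [ 0.99649436  0.16086844 -0.73967243]
```

View pics/w1.png

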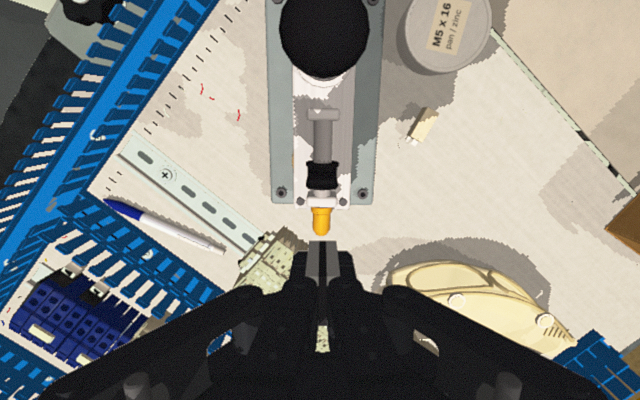

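View pics/a1.png

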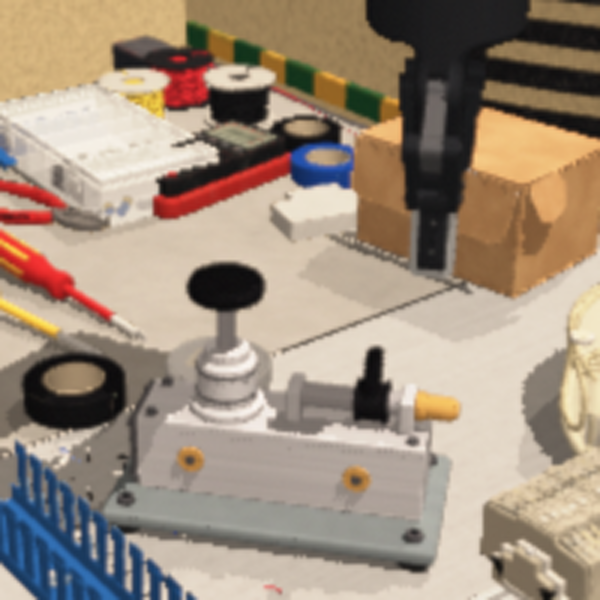

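The wrist view shows the tool axis in line with the stand: knob centre at about (324,35), tab and sleeve at (322,175), brass at (321,220). The scene view shows the closed fingers high above the -y end. I'll use the wrist for the closer measurement.

```bash
python3 - <<'E'
from h import *
np.set_printoptions(precision=1,suppress=True)
W,S=cam("wrist"),cam("scene")
print("knob",plane(W,(324,35),139),"tri",tri(S,W,(255+226/3,110+283/3),(324,35)))
for n,p in dict(t0=(322,160),t1=(322,190)).items(): print(n,plane(W,p,102),plane(W,p,85))
print("tip proj",[ (P(W)@np.array([558.1,327.3,z,1])) for z in (149,)])
g=cv2.cvtColor(cv2.imread("pics/w1.png"),cv2.COLOR_BGR2GRAY)
print(g[150:215,322].tolist());print(g[165,295:350].tolist());print(g[184,295:350].tolist())
E
```

```text
knob [490.7 406.2 139. ] tri [489.4 407.6 133.5]
t0 [531.3 359.6 102. ] [533.1 357.6  85. ]
t1 [544.  345.3 102. ] [546.9 342.1  85. ]
tip proj [array([50807.2, 40805.1,   159.3])]
[129, 131, 127, 130, 129, 128, 127, 131, 126, 129, 132, 125, 118, 73, 21, 19, 25, 15, 23, 15, 26, 23, 20, 19, 14, 11, 18, 22, 21, 10, 27, 25, 29, 22, 30, 16, 16, 17, 23, 48, 145, 196, 206, 202, 204, 205, 202, 197, 207, 230, 239, 240, 241, 241, 242, 240, 239, 154, 156, 194, 200, 199, 195, 193, 179]
[232, 233, 233, 231, 227, 231, 231, 233, 233, 236, 212, 111, 30, 20, 27, 25, 16, 19, 22, 23, 16, 21, 23, 23, 15, 18, 23, 19, 16, 26, 25, 20, 15, 25, 18, 19, 10, 27, 19, 21, 14, 18, 17, 81, 140, 164, 165, 165, 160, 158, 166, 166, 163, 167, 167]
[230, 233, 229, 230, 231, 230, 233, 232, 234, 239, 210, 57, 1, 18, 9, 25, 23, 28, 20, 18, 20, 24, 33, 26, 27, 19, 27, 30, 21, 26, 21, 26, 23, 15, 15, 22, 17, 26, 28, 26, 22, 13, 47, 112, 159, 177, 223, 240, 239, 241, 242, 240, 242, 240, 232]
```

Call:
carry_out(targets=[{"dp":[0,2,20]},{"dp":[0,2,45]},{"dp":[0,2,60]},{"dp":[0,2,60]},{"dp":[4,2,60]},{"dp":[9,2,60]},{"dp":[14,2,60]},{"dp":[19,2,60]},{"dp":[24,2,60]},{"dp":[28,2,60]},{"dp":[31,2,60]},{"dp":[31,2,60]}])

```text
schema error: expected keys dp, yaw
```

Call:
carry_out(targets=[{"dp":[0,2,20],"yaw":0},{"dp":[0,2,45],"yaw":0},{"dp":[0,2,60],"yaw":0},{"dp":[0,2,60],"yaw":0},{"dp":[4,2,60],"yaw":0},{"dp":[9,2,60],"yaw":0},{"dp":[14,2,60],"yaw":0},{"dp":[19,2,60],"yaw":0},{"dp":[24,2,60],"yaw":0},{"dp":[28,2,60],"yaw":0},{"dp":[31,2,60],"yaw":0},{"dp":[31,2,60],"yaw":0}])

```text
clock: 3.2
eef_pos: [541.5, 352.2, 100.0]
tcp_rot: [3.14, 0.001, 2.3]
contact_force: [4.0, -3.3, 2.5]
opening: -0.0
grasp_force: 2.2
```

Call:
carry_out(targets=[{"dp":[2,0,0],"yaw":0},{"dp":[4,0,0],"yaw":0},{"dp":[5,0,0],"yaw":0},{"dp":[5,0,0],"yaw":0}])

```text
clock: 3.7
eef_pos: [538.3, 355.9, 100.0]
tcp_rot: [3.14, 0.001, 2.3]
contact_force: [3.7, -3.8, 2.8]
opening: 0.0
grasp_force: 2.6
```

Call:
carry_out(targets=[{"dp":[1,0,0],"yaw":0},{"dp":[2,0,0],"yaw":0},{"dp":[2,0,0],"yaw":0}])

```text
clock: 4.08
eef_pos: [537.0, 357.3, 100.0]
tcp_rot: [3.14, 0.001, 2.3]
contact_force: [3.9, -3.3, 1.8]
opening: 0.001
grasp_force: 2.7
```

Call:
carry_out(targets=[{"dp":[1,0,0],"yaw":0},{"dp":[2,0,0],"yaw":0},{"dp":[2,0,0],"yaw":0}])

```text
clock: 4.45
eef_pos: [536.2, 358.3, 100.0]
tcp_rot: [3.14, 0.002, 2.3]
contact_force: [8.2, -6.5, 2.4]
opening: 0.0
grasp_force: 4.7
```

Call:
carry_out(targets=[{"dp":[1,0,0],"yaw":0},{"dp":[1,0,0],"yaw":0}])

```text
clock: 4.7
eef_pos: [536.1, 358.4, 100.1]
tcp_rot: [3.139, 0.004, 2.301]
contact_force: [10.0, -9.7, 2.3]
opening: 0.001
grasp_force: 6.8
```

Call:
carry_out(targets=[{"dp":[-8,0,0],"yaw":0},{"dp":[-12,0,-5],"yaw":0},{"dp":[-12,0,-40],"yaw":0},{"dp":[-8,0,-68],"yaw":0},{"dp":[30,-1,-68],"yaw":0},{"dp":[64,-2,-68],"yaw":0},{"dp":[64,-2,-68],"yaw":0},{"dp":[64,-2,-68],"yaw":0}])

```text
clock: 5.7
eef_pos: [489.9, 405.9, 167.4]
tcp_rot: [-3.142, 0.0, 2.301]
contact_force: [-0.4, 0.8, 0.4]
opening: -0.001
grasp_force: 0.0
```

```bash
python3 - <<'E'
from h import *
a=r.grab_frame("scene");b=r.grab_frame("side")
o=np.hstack([cv2.resize(a[150:300,265:415],(400,400),interpolation=2),cv2.resize(b[170:310,230:370],(400,400),interpolation=2)])
cv2.imwrite("pics/a2.png",o[...,::-1])
E
```

```text
(no output)
```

View pics/a2.png

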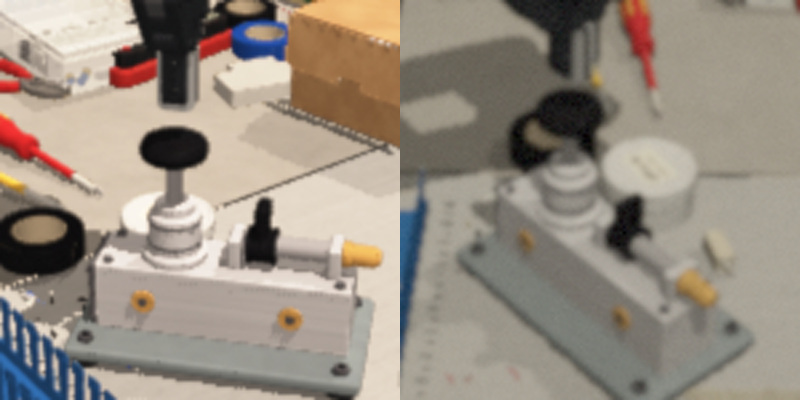

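The picture shows the slide against the inner saddle (shut), the stand unmoved and the fingers centred above the knob. First stroke next.

Call:
carry_out(targets=[{"dp":[0,0,15],"yaw":0},{"dp":[0,0,23],"yaw":0},{"dp":[0,0,31],"yaw":0},{"dp":[0,0,39],"yaw":0},{"dp":[0,0,44],"yaw":0},{"dp":[0,0,45],"yaw":0},{"dp":[0,0,45],"yaw":0}])

```text
clock: 6.68
eef_pos: [490.0, 405.3, 122.3]
tcp_rot: [-3.141, 0.001, 2.3]
contact_force: [-0.3, -3.7, 9.0]
opening: 0.002
grasp_force: 4.3
```

Call:
carry_out(targets=[{"dp":[0,0,1],"yaw":0},{"dp":[0,0,2],"yaw":0},{"dp":[0,0,2],"yaw":0}])

```text
clock: 7.05
eef_pos: [490.2, 405.4, 121.9]
tcp_rot: [-3.141, 0.001, 2.3]
contact_force: [-4.2, -6.5, 21.9]
opening: 0.001
grasp_force: 10.6
```

Call:
carry_out(targets=[{"dp":[0,0,-15],"yaw":0},{"dp":[0,0,-31],"yaw":0},{"dp":[0,0,-31],"yaw":0},{"dp":[0,0,-31],"yaw":0},{"dp":[0,0,-31],"yaw":0},{"dp":[0,0,-31],"yaw":0},{"dp":[0,0,-24],"yaw":0},{"dp":[0,0,-16],"yaw":0},{"dp":[0,0,-8],"yaw":0},{"dp":[0,0,-2],"yaw":0},{"dp":[0,0,-1],"yaw":0},{"dp":[0,0,-1],"yaw":0}])

```text
clock: 8.55
eef_pos: [490.2, 406.3, 122.0]
tcp_rot: [3.14, 0.0, 2.3]
contact_force: [-2.1, -0.9, 10.7]
opening: -0.002
grasp_force: 5.3
```

Call:
carry_out(targets=[{"dp":[0,0,-15],"yaw":0},{"dp":[0,0,-30],"yaw":0},{"dp":[0,0,-30],"yaw":0},{"dp":[0,0,-30],"yaw":0},{"dp":[0,0,-30],"yaw":0},{"dp":[0,0,-30],"yaw":0},{"dp":[0,0,-24],"yaw":0},{"dp":[0,0,-16],"yaw":0},{"dp":[0,0,-8],"yaw":0},{"dp":[0,0,-2],"yaw":0},{"dp":[0,0,0],"yaw":0},{"dp":[0,0,0],"yaw":0}])

```text
clock: 10.05
eef_pos: [490.1, 406.2, 122.0]
tcp_rot: [3.141, 0.0, 2.3]
contact_force: [-2.1, -1.5, 11.5]
opening: 0.005
grasp_force: 5.5
```

Call:
carry_out(targets=[{"dp":[0,0,-15],"yaw":0},{"dp":[0,0,-30],"yaw":0},{"dp":[0,0,-30],"yaw":0},{"dp":[0,0,-30],"yaw":0},{"dp":[0,0,-30],"yaw":0},{"dp":[0,0,-30],"yaw":0},{"dp":[0,0,-24],"yaw":0},{"dp":[0,0,-16],"yaw":0},{"dp":[0,0,-8],"yaw":0},{"dp":[0,0,-2],"yaw":0},{"dp":[0,0,0],"yaw":0},{"dp":[0,0,0],"yaw":0}])

```text
clock: 11.55
eef_pos: [490.2, 406.2, 122.0]
tcp_rot: [3.141, 0.0, 2.3]
contact_force: [-2.1, -2.2, 11.8]
opening: 0.003
grasp_force: 5.5
```

```bash
python3 - <<'E'
from h import *
a=r.grab_frame("scene");b=r.grab_frame("side")
o=np.hstack([cv2.resize(a[150:300,265:415],(400,400),interpolation=2),cv2.resize(b[170:310,230:370],(400,400),interpolation=2)])
cv2.imwrite("pics/a3.png",o[...,::-1])
E
```

```text
(no output)
```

View pics/a3.png

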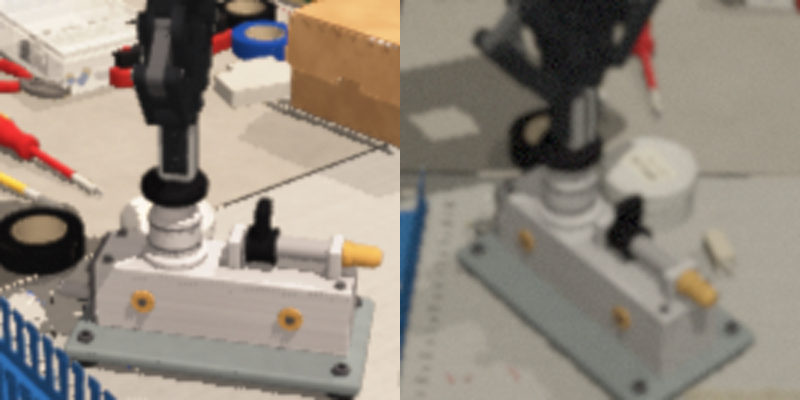

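The knob is pressed squarely home and the vent is still shut. The pin's end is only faintly visible at about (75,290). I'll do three more strokes, then raise clear.

Call:
carry_out(targets=[{"dp":[0,0,-15],"yaw":0},{"dp":[0,0,-30],"yaw":0},{"dp":[0,0,-30],"yaw":0},{"dp":[0,0,-30],"yaw":0},{"dp":[0,0,-30],"yaw":0},{"dp":[0,0,-30],"yaw":0},{"dp":[0,0,-24],"yaw":0},{"dp":[0,0,-16],"yaw":0},{"dp":[0,0,-8],"yaw":0},{"dp":[0,0,-2],"yaw":0},{"dp":[0,0,0],"yaw":0},{"dp":[0,0,0],"yaw":0}])

```text
clock: 13.15
eef_pos: [490.1, 406.2, 122.0]
tcp_rot: [3.141, 0.0, 2.3]
contact_force: [-2.2, -1.6, 12.3]
opening: -0.004
grasp_force: 5.5
```

Call:
carry_out(targets=[{"dp":[0,0,-15],"yaw":0},{"dp":[0,0,-30],"yaw":0},{"dp":[0,0,-30],"yaw":0},{"dp":[0,0,-30],"yaw":0},{"dp":[0,0,-30],"yaw":0},{"dp":[0,0,-30],"yaw":0},{"dp":[0,0,-24],"yaw":0},{"dp":[0,0,-16],"yaw":0},{"dp":[0,0,-8],"yaw":0},{"dp":[0,0,-2],"yaw":0},{"dp":[0,0,0],"yaw":0},{"dp":[0,0,0],"yaw":0}])

```text
clock: 14.65
eef_pos: [490.2, 406.2, 122.0]
tcp_rot: [3.141, 0.0, 2.3]
contact_force: [-2.2, -1.9, 11.0]
opening: 0.001
grasp_force: 5.6
```

Call:
carry_out(targets=[{"dp":[0,0,-15],"yaw":0},{"dp":[0,0,-30],"yaw":0},{"dp":[0,0,-30],"yaw":0},{"dp":[0,0,-30],"yaw":0},{"dp":[0,0,-30],"yaw":0},{"dp":[0,0,-30],"yaw":0},{"dp":[0,0,-24],"yaw":0},{"dp":[0,0,-16],"yaw":0},{"dp":[0,0,-8],"yaw":0},{"dp":[0,0,-2],"yaw":0},{"dp":[0,0,0],"yaw":0},{"dp":[0,0,0],"yaw":0}])

```text
clock: 16.15
eef_pos: [490.2, 406.2, 122.0]
tcp_rot: [3.141, 0.0, 2.3]
contact_force: [-1.9, -1.3, 11.0]
opening: 0.003
grasp_force: 5.6
```

Call:
carry_out(targets=[{"dp":[0,0,-15],"yaw":0},{"dp":[0,0,-45],"yaw":0},{"dp":[0,0,-80],"yaw":0},{"dp":[0,0,-110],"yaw":0},{"dp":[0,0,-110],"yaw":0},{"dp":[0,0,-110],"yaw":0}])

```text
clock: 16.9
eef_pos: [489.4, 405.6, 230.2]
tcp_rot: [-3.14, -0.0, 2.3]
contact_force: [0.1, 0.2, 0.5]
opening: -0.001
grasp_force: 0.0
```

```bash
python3 - <<'E'
from h import *
W,S=cam("wrist"),cam("scene");w=r.grab_frame("wrist");a=r.grab_frame("scene")
d=np.array([-.666,.746])
for y in(83,112,118):
    q=np.array([*(np.array([490.5,406.5])+d*(y-30)),25,1]);print(y,[(P(C)@q)[:2]/(P(C)@q)[2] for C in(W,S)])
a=cv2.resize(a[230:310,260:340],(480,480),interpolation=2);cv2.imwrite("pics/a4.png",np.hstack([a,cv2.resize(w[:240,200:440],(320,320)).__getitem__(slice(None)) if 0 else cv2.copyMakeBorder(cv2.resize(w[:320,180:500],(320,320)),0,160,0,0,0)])[...,::-1])
E
```

```text
83 [array([323.698081  , 127.82964856]), array([301.0883777, 259.2260894])]
112 [array([323.74559763,  99.0509273 ]), array([284.60194094, 257.37700295])]
118 [array([323.75572928,  92.91463522]), array([281.21929054, 256.99761151])]
```

View pics/a4.png

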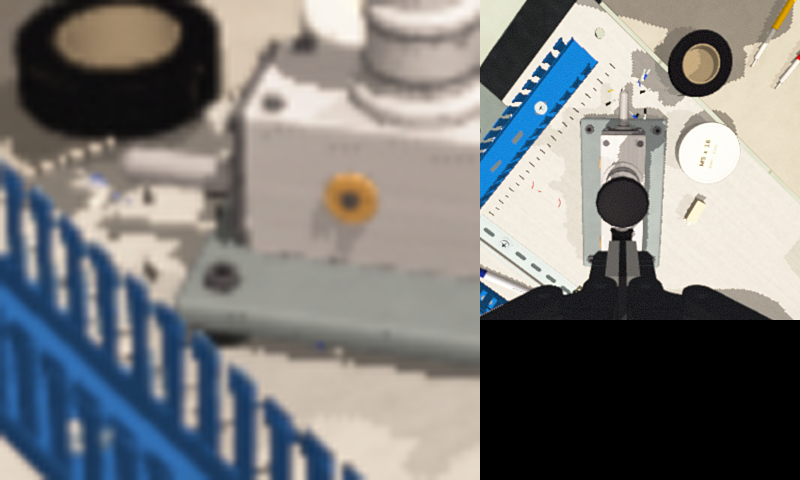

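The pin stands out with its tip at scene pixel (280,257), where y = 118 mm is predicted at (281,257), so it is fully out. The knob is released and the vent hasn't been touched since it was shut.

```bash
python3 -c "
from rig import r
print(r.sign_off())"
```

```text
the job is handed in; nothing more can be done
None
```

The job is handed in at about 17 s of the 48 s allowed: the vent is shut, the pin measures fully out in the scene camera view after seven plunger strokes, and the plunger is released with the arm clear; no verdict came back.

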